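# Tip the tall tin flat in the drawer and push the drawer shut

### The arm

A 6-joint arm with a two-finger parallel gripper is mounted at the origin on the work surface. World frame = base frame: x ahead of the robot, y to its left, z up, the work surface at z = 0. Lengths are in mm, angles in rad, forces in N, time in s.
With the tool pointing down it reaches from about 350 to 725 mm from the base axis. Payload 4.3 kg.
Tool frame: the origin (TCP) lies at the very end of the fingers, on their centre line; the grasp point (between the pads) lies 19 mm behind it; z points along the fingers, y is the line along which they close (so a half turn about z gives the same grasp; the last joint's range is limited). The gripper opens to 85 mm and grips with 20 to 120 N. Pads are 22 mm wide; open, the fingers measure 114 mm over their backs; the gripper's body (76 mm by 85 mm) begins 54 mm behind the grasp point. The pads swing forward as they close: fully open they stand 13 mm farther back than shut.
Start: joints at [1.197, 0.377, 0.081, 1.274, 0, 1.46], TCP at [149.938, 555.148, 198.129] pointing down, gripper open.
Joint ranges: [-2.72, 2.72], [-0.84, 1.66], [-1.02, 1.22], [-1.77, 2.12], [-1.37, 1.28], [-3.14, 3.14]. Speed limits (rad/s): [2.57, 2.57, 3.14, 3.14, 3.14, 3.14].

### API

Orientations are given as a unit quaternion [w, x, y, z].
In Python, from workcell import bot gives the robot as it stands.
- The arm moves only by the tool arm_command, never from a script. Its argument "increments" is text: rows parted by semicolons, each of 5 numbers parted by spaces: the closure in counts, from 0 (fully open) to 255 (shut), then the shift along the tool's x, y, z in cm, then the turn about the tool's z in rad. In form: fingers dx dy dz turn; .... A call has 1 to 20 rows; each row shifts and turns the commanded pose from where the row before left it, along the tool's axes as they then stand; what a row does not reach is not made up. A row lasts 1/12 s, in which the tool goes at most 41.7 mm and 7.16 degrees, less where a joint would pass 70% of its speed; a pose out of reach is approached as far as the arm can. A call is refused whole if a number of a shift passes 4.17 or a number of a turn 0.125, either way. A call with a gripper value outside its range is refused whole. The fingers move at their own pace and stop on an object; the grip force is fixed at half the most. Time passes only in rows, so rows that do not move let the fingers close. It gives the time, the measured TCP pose, the force, the opening and the grip force at its end, in the units of the state.
- bot.observe(): the state, without advancing time (a new reading comes with each control period).
- bot.grab_frame(name): name is "scene" or "top" or "wrist"; returns (picture, depth): 384x512x3 uint8, red, green, blue; 384x512 float32, mm along the optical axis (not along the pixel's ray), 0 where there is no reading.
- bot.get_calibration(name): a dict with "fx", "fy", "cx", "cy" (pixels), "k1" (the pictures are not rectified: a ray, as slopes to the right and down, at radius r is drawn at 1 + k1 r^2 times it, then the intrinsics apply), "world_to_cam" (4x4, takes a point from world to camera coordinates). Camera axes: x right, y up, looking along -z (the intrinsics and any distortion apply to the point x, -y, -z); pixel columns grow to the right and rows downward; lengths in mm; the calibration is good to about 2 mm. A picture is of the moment at which its call begins: read the wrist's pose just before it. get_calibration takes no time and is no camera call; for the wrist camera it gives the pose at the moment of the call.
- bot.job_done(): hands the job in; it is judged then, once.
The state is a dict: "time": time; "joint_pos": joint angles; "joint_vel": joint speeds; "joint_efforts": joint torques, N m; "ee_pos": TCP position; "eef_rot": TCP orientation; "force": force on the tool from outside, world axes, zero at the start; "ft_torque": the same for the moment, N m; "gripper_width": finger opening in mm; "finger_force": force on a finger pad.
Only numpy, scipy, OpenCV 4.12 (cv2) and the standard library are available. Lean on these libraries where they do the work, as an engineer would, in place of code of your own. Each camera call takes 0.05 s, during which the arm holds its last target. There are 200 camera calls.

### The job

The tall tin standing in the half-open drawer is too high for the drawer to close. With the fingertips only, push the tin over towards the empty middle of the drawer so that it lies on a broad face flat on the drawer floor, not on the ladle or whisk, and then push the drawer fully shut without slamming it. Do not pinch or lift anything, push lightly, and leave the ladle and whisk lying in the drawer and the pepper mill and the ramekin beside the drawer where they stand.

Things in the scene. Friction and masses are not known exactly. Their poses are not given: they have to be found in the camera images.
- tin: Tall closed tin of bare cast aluminium with a dark lid seam: block 55 thick (x axis), 85 wide (y), 125 mm tall (z), 0.26-0.46 kg. Origin: centre of underside. Stands in the left or right half of the drawer, broad faces (+x, -x) turned to the drawer's sides within 15 degrees. Pushed level near the top of a broad face it tips, not slides, and falls by itself past 24 degrees.
- tin_center (a point): The middle of the tin, 62.5 mm above its underside when it stands; 27.5 mm above the drawer floor when it lies on a broad face.
- drawer (a joint): How far the drawer is open, m: 0 fully shut, starts at 0.19 to 0.21, stop at 0.28. Slides level with about 2.5 N friction plus 8 N per m/s, no spring or catch, and stays where it is left.
- drawer_floor (a point): Middle of the front edge of the drawer's inner floor (against the inside of the drawer front), 30 mm above the table. x points into the counter (the way the drawer shuts), y to the left seen from the robot, z up. Floor 323 mm (x) by 460 mm (y). Side and back walls: 12 mm thick, 52 mm above the floor. Drawer front: 18 mm thick, 500 mm wide, from 20 to 105 mm above the table.
- drawer_handle (a point): Middle of the level steel bar handle on the drawer front: round, 11 mm thick, 180 mm long along y, 35 mm in front of the face, 72 mm above the table. The drawer may be pushed on this bar or on the front itself.
- counter: Fixed counter with a concrete top 850 wide, 415 deep, 25 mm thick; upper face 135, lower face 110 mm above the table. Origin: on the table below the middle of the drawer front's outer face when shut; x points into the counter, y left. The concrete's front edge is 20 mm behind that face; mug (85 mm high), glass bowl and griddle stand on it, 50 mm or more behind that edge.
- ladle: Black nylon ladle lying in the drawer, bowl 76 mm across and 30 mm high, handle 155 mm long pointing along its x (into the drawer). Origin: under the middle of its bowl. It lies in the other side half of the drawer from the tin.
- whisk: Stainless balloon whisk lying beside the ladle in the same half of the drawer, 245 mm long, 48 mm high and wide at the wires; its handle points along x. Origin: on the floor under the middle of the wires.
- mill: Dark wooden pepper mill, 52 mm across, 100 mm high, standing on the table to the left or right of the open drawer. Origin: centre of its underside.
- ramekin: White ceramic ramekin, 80 mm across, 45 mm high, standing on the table on the other side of the open drawer. Origin: centre of its underside.
There are look-alikes about, which are no part of the job. Of the things shaped like the whisk, the stainless one is meant.

How it is judged:
By the outcome, as a careful person would: the job done as asked, in the order asked, and still so for the second after the job is handed in, with the robot touching nothing.
It also fails if it takes over 51 s, if anything falls off the work surface, if the arm or the gripper's body presses on something with over 40 N, if the wrist force passes 120 N, or if a joint passes its speed limit or range.

## Working session

There is one attempt and no reset: what is moved stays moved. The work goes in short steps, Python scripts to look and compute and a tool call to move; the robot and the scene stay as the last step left them, time stands still between calls to the robot, and variables do not carry over. Pictures are saved under pics/ and viewed, at most 12 in all, crops included, and the job is handed in when it is done.

Besides the shell and the picture viewer there is one more tool, called after "Call:" by a JSON object that holds its "op" and its "data". arm_command: Moves the arm, as the interface text tells. Its arguments: {"type":"object","properties":{"increments":{"type":"string"}},"required":["increments"]}

```bash
mkdir -p pics
cat > h.py <<'E'
import numpy as np, cv2
from workcell import bot
def pts(name):
    c=bot.get_calibration(name); im,d=bot.grab_frame(name)
    h,w=d.shape; u,v=np.meshgrid(np.arange(w),np.arange(h))
    K=np.array([[c['fx'],0,c['cx']],[0,c['fy'],c['cy']],[0,0,1.]])
    n=cv2.undistortPoints(np.stack([u,v],-1).reshape(-1,1,2).astype(float),K,np.array([c['k1'],0,0,0,0.])).reshape(h,w,2)
    p=np.stack([n[...,0]*d,-n[...,1]*d,-d,np.ones_like(d)],-1)
    P=p@np.linalg.inv(np.array(c['world_to_cam'])).T
    P=P[...,:3]; P[d==0]=np.nan
    return im,d,P
def save(n,im): cv2.imwrite(f'pics/{n}.png',im[...,::-1])
E
python3 - <<'E'
from h import *
for n in('top','scene'):
    im,d,P=pts(n); save(n+'0',im); np.savez(f'{n}0.npz',im=im,P=P)
c=bot.get_calibration('top'); print(np.round(np.linalg.inv(np.array(c['world_to_cam'])),2)); 
s=bot.observe();print(s)
a=cv2.imread('pics/top0.png');b=cv2.imread('pics/scene0.png')
E
```

```text
[[ 8.00000e-02  9.80000e-01 -2.10000e-01  2.99270e+02]
 [-1.00000e+00  7.00000e-02 -2.00000e-02  2.37300e+01]
 [-0.00000e+00  2.10000e-01  9.80000e-01  1.45601e+03]
 [ 0.00000e+00  0.00000e+00  0.00000e+00  1.00000e+00]]
{'time': 0.1, 'joint_pos': array([1.19665623e+00, 3.77987040e-01, 7.97358506e-02, 1.27438461e+00,
       3.31906009e-05, 1.46051551e+00]), 'joint_vel': array([-7.27393496e-04, -3.35916360e-03,  3.67038999e-03,  7.46358516e-04,
       -1.07845853e-04, -8.94202631e-05]), 'joint_efforts': array([ 1.21753288e-03, -4.64691961e+01,  2.70582765e+01,  1.20593706e-02,
       -1.17202117e-04,  2.48168743e-05]), 'ee_pos': array([149.69692666, 554.49529084, 197.24688842]), 'eef_rot': array([-2.36708443e-04,  1.31547220e-01,  9.91309479e-01, -8.88907358e-04]), 'force': array([-0.68353505,  0.77564512,  0.61772831]), 'ft_torque': array([-0.02801785,  0.01314346, -0.02705219]), 'finger_force': 0.0, 'gripper_width': 85.4172196452594}
```

View pics/top0.png

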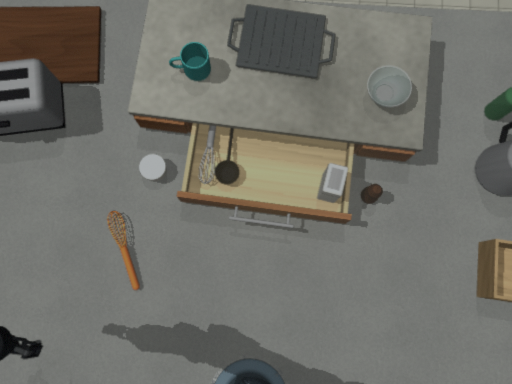

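View pics/scene0.png

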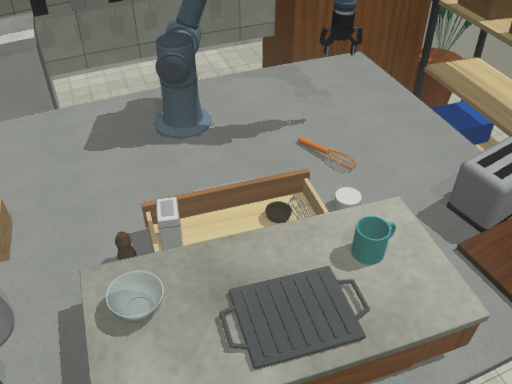

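The top view shows the drawer front from about (180,200) to (350,215) with the handle at (263,218). The tin is in the right half at (335,180), with the mill to its right at (372,193). The ladle is at (227,172), the whisk at (210,165) and the ramekin at (152,167).

Run:
```python
from h import *
z=np.load('top0.npz');im=z['im'];P=z['P']
def reg(u0,u1,v0,v1,lo,hi,lab,col=None):
    m=np.zeros(P.shape[:2],bool); m[v0:v1,u0:u1]=1
    m&=(P[...,2]>lo)&(P[...,2]<hi)
    if col is not None: m&=col
    q=P[m]; r=cv2.minAreaRect(q[:,:2].astype(np.float32)); print(lab,m.sum(),'med',np.round(np.median(q,0),1),'rect',np.round(r[0],1),np.round(r[1],1),round(r[2],1), np.round(cv2.boxPoints(r)).tolist()); return q
reg(318,352,155,205,145,175,'tintop')
reg(175,358,185,225,97,115,'front top')
reg(228,300,205,232,60,85,'handle')
reg(135,170,150,185,35,55,'ramekin')
reg(358,390,178,210,60,115,'mill')
reg(214,240,158,188,45,75,'ladlebowl',im.sum(2)<200)
reg(198,222,125,190,40,85,'whisk+')
reg(240,320,140,195,20,45,'floor')
reg(135,430,0,150,128,142,'counter')
reg(178,360,120,215,72,92,'walls')
```

```text
tintop 625 med [ 609.4 -193.3  154.3] rect [ 611.1 -194.4] [57.5 86.4] 79.0 [[563.0, -214.0], [648.0, -231.0], [659.0, -174.0], [574.0, -158.0]]
front top 1168 med [531.1 -14.4 104.1] rect [566.1  -4.1] [500.4  90.8] 86.9 [[507.0, -251.0], [598.0, -256.0], [625.0, 243.0], [534.0, 248.0]]
handle 402 med [4.912e+02 3.000e-01 7.520e+01] rect [502.5  -3.7] [209.   41.9] 86.8 [[476.0, -107.0], [518.0, -109.0], [529.0, 99.0], [487.0, 102.0]]
ramekin 537 med [632.7 338.9  43.9] rect [633.5 339.8] [78.2 77.3] 43.3 [[579.0, 341.0], [632.0, 285.0], [688.0, 339.0], [635.0, 395.0]]
mill 177 med [ 599.1 -318.3   90.5] rect [ 601.6 -321.5] [40.5 38. ] 52.1 [[574.0, -326.0], [604.0, -349.0], [629.0, -317.0], [599.0, -294.0]]
ladlebowl 117 med [650.4 111.4  55.3] rect [631.7 112.3] [70.8 68.3] 34.9 [[583.0, 120.0], [622.0, 64.0], [680.0, 105.0], [641.0, 161.0]]
whisk+ 445 med [666.5 167.5  56.6] rect [684.2 169. ] [185.   68.8] 5.2 [[589.0, 195.0], [595.0, 126.0], [779.0, 143.0], [773.0, 212.0]]
floor 4364 med [665.4 -44.7  29.2] rect [666.5 -45.8] [174.2 244.3] 3.9 [[571.0, 70.0], [588.0, -174.0], [762.0, -162.0], [745.0, 82.0]]
counter 28957 med [902.  -63.  134.5] rect [950.6 -26.9] [852.5 419.3] 86.5 [[715.0, -440.0], [1134.0, -465.0], [1186.0, 386.0], [767.0, 411.0]]
walls 873 med [619.2  63.9  80.8] rect [627.5   4.4] [544.1 256.1] 86.4 [[483.0, -259.0], [738.0, -275.0], [772.0, 268.0], [517.0, 284.0]]
```

Call:
{"op": "arm_command", "data": {"increments": "255 0 0 -2 -0.07; 255 -1 -1.2 -2 0; 255 -1.9 -2.3 0 0; 255 -1.9 -2.3 0 0; 255 -1.9 -2.3 0 0; 255 -1.9 -2.3 0 0; 255 -1.9 -2.3 0 0; 255 -1.9 -2.3 0 0; 255 -1.9 -2.3 0 0; 255 -1.9 -2.3 0 0; 255 -1.9 -2.3 0 0; 255 -1.9 -2.3 0 0; 255 -1.9 -2.3 0 0; 255 -1.9 -2.3 0 0; 255 -1.9 -2.3 0 0; 255 -1.9 -2.3 0 0; 255 -1.9 -2.3 0 0; 255 -1.9 -2.3 0 0"}}

```text
time: 1.6
ee_pos: [384.9, 120.3, 237.8]
eef_rot: [-0.0, 0.097, 0.995, 0.0]
force: [1.6, -0.1, 0.0]
gripper_width: 0.0
finger_force: 0.0
```

Call:
{"op": "arm_command", "data": {"increments": "255 -2 -2.4 0 0; 255 -2 -2.4 0 0; 255 -2 -2.4 0 0; 255 -2 -2.4 0 0; 255 -2 -2.4 0 0; 255 -2 -2.4 0 0; 255 -2 -2.4 0 0; 255 -2 -2.4 0 0; 255 -2 -2.4 0 0; 255 -2 -2.4 0 0; 255 -2 -2.4 0 0; 255 -2 -2.4 0 0; 255 -2 -2.4 0 0; 255 -2 -2.4 0 0; 255 0 0 0 0; 255 0 0 0 0"}}

```text
time: 2.93
ee_pos: [594.8, -263.0, 236.1]
eef_rot: [-0.001, 0.098, 0.995, 0.001]
force: [-1.0, 1.1, -0.1]
gripper_width: 0.1
finger_force: 0.0
```

Run:
```python
from h import *
s=bot.observe();print(s['ee_pos'],s['eef_rot'],s['joint_pos'])
im,d,P=pts('wrist'); save('w1',im)
m=(P[...,2]>147)&(P[...,2]<163)&(abs(P[...,0]-610)<90)&(abs(P[...,1]+190)<80)
q=P[m]; r=cv2.minAreaRect(q[:,:2].astype(np.float32)) if m.sum()>10 else None; print(m.sum(),r, r and cv2.boxPoints(r))
```

```text
[ 594.79514541 -262.98046295  236.10889629] [-1.16647055e-03  9.77259137e-02  9.95212454e-01  6.74979056e-04] [-5.13938573e-01  5.48644610e-01  4.47407718e-01  1.47223895e+00
  2.91919752e-04 -3.18174508e-01]
5909 ((610.8850708007812, -192.76849365234375), (55.27113723754883, 84.71691131591797), 79.11420440673828) [[ 564.06976 -211.90729]
 [ 647.26227 -227.90625]
 [ 657.7004  -173.6297 ]
 [ 574.5079  -157.63074]]
```

View pics/w1.png

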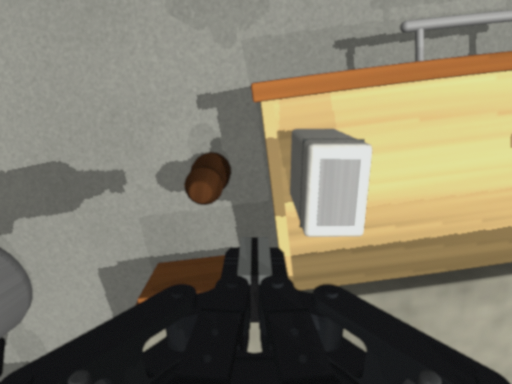

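The wrist view shows the tin's top centred at about (338,190) and the mill at (207,178), and it confirms the earlier position. I'll lower the fingertips and push.

Call:
{"op": "arm_command", "data": {"increments": "255 0 0 2.5 0; 255 0 0 2.5 0; 255 0 0 2.5 0; 255 0 0 1.5 0; 255 0 0 1 0; 255 0 0 0 0; 255 0 0.5 0 0; 255 0 0.5 0 0; 255 0 0.5 0 0; 255 0 0.3 0 0; 255 0 0.3 0 0; 255 0 0.3 0 0; 255 0 0.3 0 0; 255 0 0.3 0 0; 255 0 0.3 0 0; 255 0 0.3 0 0"}}

```text
time: 4.32
ee_pos: [601.9, -226.3, 138.0]
eef_rot: [-0.0, 0.097, 0.995, 0.0]
force: [-0.0, -0.7, 0.8]
gripper_width: 0.3
finger_force: 0.0
```

Call:
{"op": "arm_command", "data": {"increments": "255 0 0.3 0 0; 255 0 0.3 0 0; 255 0 0.3 0 0; 255 0 0.3 0 0; 255 0 0.3 0 0; 255 0 0.3 0 0"}}

```text
time: 4.82
ee_pos: [605.4, -208.6, 138.1]
eef_rot: [0.0, 0.097, 0.995, 0.0]
force: [-0.3, 0.8, 0.3]
gripper_width: 0.6
finger_force: 0.0
```

Run:
```python
from h import *
im,d,P=pts('scene'); a=cv2.resize(im[150:280,90:350],None,fx=3,fy=3)
save('s2',a)
```

```text
(no output)
```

View pics/s2.png

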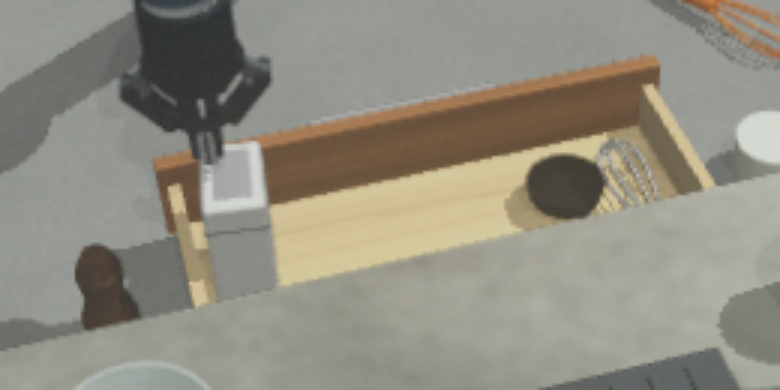

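The crop shows the fingertips at (208,160) just touching the tin, which is beginning to lean. I'll keep pushing.

Call:
{"op": "arm_command", "data": {"increments": "255 0 0.4 0 0; 255 0 0.4 0 0; 255 0 0.4 0 0; 255 0 0.4 0 0; 255 0 0.4 0 0; 255 0 0.4 0 0; 255 0 0.4 0 0; 255 0 0.4 0 0; 255 0 0.4 0 0; 255 0 0.4 0 0; 255 0 0.4 0 0; 255 0 0.2 0 0; 255 0 0 0 0; 255 0 0 0 0; 255 0 0 0 0; 255 0 0 0 0"}}

```text
time: 6.2
ee_pos: [614.2, -163.9, 138.1]
eef_rot: [0.0, 0.097, 0.995, -0.0]
force: [-0.2, -0.2, -0.2]
gripper_width: -0.1
finger_force: 0.0
```

Run:
```python
from h import *
im,d,P=pts('scene'); a=cv2.resize(im[150:280,90:350],None,fx=3,fy=3)
save('s3',a)
```

```text
(no output)
```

View pics/s3.png

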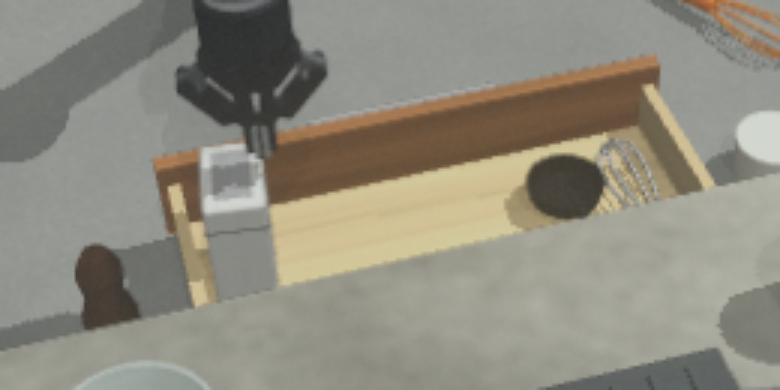

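The crop shows the tin still upright at (235,200), with the fingertips at (262,150) having passed it without force. I'll measure where the tips really are relative to the tin.

Run:
```python
from h import *
print(bot.observe()['ee_pos'])
for n in('scene','top','wrist'):
    im,d,P=pts(n)
    near=(abs(P[...,0]-614)<80)&(abs(P[...,1]+190)<110)
    dark=im.max(2)<75
    m=near&dark&(P[...,2]>110)&(P[...,2]<200)
    if m.sum():
        q=P[m]; i=np.argsort(q[:,2])[:max(8,len(q)//10)]; print(n,'finger lowest',m.sum(),np.round(q[i].mean(0)),np.round(q[:,2].min()), 'y',np.round(np.percentile(q[:,1],[2,98])),'x',np.round(np.percentile(q[:,0],[2,98])))
    m=near&~dark&(im.astype(int).max(2)-im.min(2)<25)&(P[...,2]>140)&(P[...,2]<165)
    if m.sum()>20:
        q=P[m]; r=cv2.minAreaRect(q[:,:2].astype(np.float32)); print(n,'tin',m.sum(),np.round(r[0]),np.round(r[1]),r[2],np.median(q[:,2]))
    save('x_'+n,im)
im=cv2.imread('pics/x_wrist.png')
```

```text
[ 614.14236421 -163.94431558  138.08272818]
scene finger lowest 24 [ 621. -163.  181.] 177.0 y [-175. -152.] x [617. 627.]
scene tin 504 [ 616. -193.] [53. 87.] 79.49469757080078 154.52889529557507
wrist finger lowest 1159 [ 593. -176.  163.] 118.0 y [-209. -150.] x [566. 609.]
wrist tin 10408 [ 606. -192.] [55. 74.] 79.18414306640625 155.39760690326364
```

View pics/x_wrist.png

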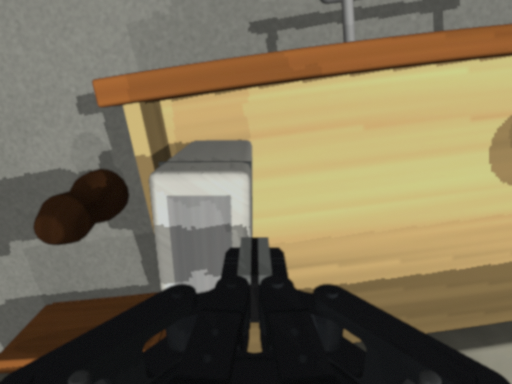

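The wrist view shows the tips at (254,240) over the tin's right edge, so they look higher than the reading says. I'll check depth at the tips.

Run:
```python
from h import *
im,d,P=pts('wrist')
for v in (232,238,242,250,260,270): print(v,[(im[v,u].tolist(),np.round(P[v,u]).tolist()) for u in (246,254,262)])
im,d,P=pts('scene')
for v in range(190,206,2): print(v,[(u,im[v,u].tolist(),np.round(P[v,u]).tolist()) for u in (174,177,180)])
s=bot.observe();print(s['joint_pos'],s['gripper_width'],s['ee_pos'])
```

```text
232 [([124, 123, 117], [608.0, -167.0, 154.0]), ([204, 184, 123], [665.0, -174.0, 30.0]), ([205, 185, 122], [666.0, -166.0, 31.0])]
238 [([73, 75, 72], [601.0, -165.0, 177.0]), ([62, 56, 38], [602.0, -161.0, 177.0]), ([93, 91, 79], [602.0, -157.0, 177.0])]
242 [([70, 71, 69], [601.0, -165.0, 182.0]), ([13, 12, 13], [602.0, -161.0, 182.0]), ([77, 79, 77], [603.0, -158.0, 180.0])]
250 [([70, 73, 70], [601.0, -165.0, 189.0]), ([16, 15, 17], [602.0, -161.0, 189.0]), ([76, 79, 76], [602.0, -158.0, 190.0])]
260 [([70, 72, 70], [601.0, -164.0, 198.0]), ([14, 13, 15], [602.0, -161.0, 198.0]), ([76, 78, 76], [603.0, -158.0, 198.0])]
270 [([70, 73, 70], [602.0, -164.0, 205.0]), ([14, 16, 15], [602.0, -161.0, 205.0]), ([69, 71, 68], [602.0, -158.0, 206.0])]
190 [(174, [57, 57, 54], [624.0, -168.0, 217.0]), (177, [56, 55, 53], [625.0, -161.0, 215.0]), (180, [59, 58, 54], [628.0, -154.0, 215.0])]
192 [(174, [100, 103, 101], [627.0, -170.0, 213.0]), (177, [100, 103, 100], [625.0, -162.0, 209.0]), (180, [59, 58, 54], [622.0, -154.0, 203.0])]
194 [(174, [98, 101, 98], [627.0, -170.0, 207.0]), (177, 
[... 252 characters left out ...]
8.0, -170.0, 186.0]), (177, [75, 74, 71], [624.0, -164.0, 188.0]), (180, [72, 71, 68], [622.0, -156.0, 184.0])]
200 [(174, [74, 73, 71], [622.0, -172.0, 182.0]), (177, [80, 83, 77], [624.0, -164.0, 181.0]), (180, [92, 85, 75], [532.0, -141.0, 96.0])]
202 [(174, [183, 185, 181], [600.0, -169.0, 156.0]), (177, [75, 73, 67], [624.0, -165.0, 175.0]), (180, [99, 84, 70], [533.0, -142.0, 90.0])]
204 [(174, [167, 168, 163], [609.0, -171.0, 157.0]), (177, [153, 151, 143], [530.0, -151.0, 83.0]), (180, [101, 79, 60], [533.0, -143.0, 82.0])]
[-3.60472463e-01  5.22793345e-01  1.52463989e-01  1.20047412e+00
  8.22798161e-05 -1.66467470e-01] -0.3600379872515519 [ 614.15959508 -163.824822    138.06170606]
```

Both cameras put the real fingertips at z≈176, about 38 mm above the reported TCP, while x and y agree. So the fingers passed over the tin. I'll trust the cameras, back off, lower by 41 mm and check.

Call:
{"op": "arm_command", "data": {"increments": "255 0 -1 0 0; 255 0 -2 0 0; 255 0 -2 0 0; 255 0 -2 0 0; 255 0 -1 0 0; 255 0 0 0 0; 255 0 0 1 0; 255 0 0 1.5 0; 255 0 0 1 0; 255 0 0 0.6 0; 255 0 0 0 0; 255 0 0 0 0"}}

```text
time: 7.5
ee_pos: [598.5, -241.4, 96.6]
eef_rot: [-0.001, 0.096, 0.995, 0.0]
force: [-0.3, 0.3, -0.1]
gripper_width: -0.2
finger_force: 0.0
```

Run:
```python
from h import *
im,d,P=pts('wrist')
for v in (236,238,240,242,250,260): print(v,[(im[v,u].tolist(),np.round(P[v,u]).tolist()) for u in (240,246,254,262,268)])
print(bot.observe()['ee_pos'])
q=P[242,200:320]; m=q[:,2]>110; print(np.round(q[m][:,[1,2]]).tolist())
m=(P[...,2]>147)&(P[...,2]<163)&(abs(P[...,0]-610)<90)&(abs(P[...,1]+190)<80)&(im.min(2)>110)
r=cv2.minAreaRect(P[m][:,:2].astype(np.float32)); print(m.sum(),r)
im,d,P=pts('scene'); a=cv2.resize(im[150:280,90:350],None,fx=3,fy=3); save('s4',a)
```

```text
236 [([103, 104, 98], [645.0, -264.0, 1.0]), ([104, 102, 95], [646.0, -258.0, 0.0]), ([154, 129, 85], [609.0, -243.0, 84.0]), ([158, 135, 93], [611.0, -238.0, 82.0]), ([160, 136, 92], [636.0, -236.0, 30.0])]
238 [([101, 102, 97], [647.0, -264.0, 0.0]), ([91, 94, 90], [586.0, -243.0, 135.0]), ([55, 46, 33], [586.0, -239.0, 136.0]), ([99, 97, 90], [587.0, -235.0, 135.0]), ([146, 128, 96], [588.0, -232.0, 135.0])]
240 [([99, 100, 96], [650.0, -265.0, -0.0]), ([91, 93, 91], [585.0, -242.0, 138.0]), ([19, 19, 19], [586.0, -239.0, 138.0]), ([92, 95, 92], [587.0, -235.0, 138.0]), ([138, 123, 96], [588.0, -232.0, 137.0])]
242 [([98, 99, 95], [651.0, -265.0, 1.0]), ([90, 93, 90], [586.0, -242.0, 140.0]), ([16, 15, 17], [586.0, -239.0, 141.0]), ([91, 93, 91], [587.0, -235.0, 140.0]), ([131, 119, 95], [588.0, -232.0, 139.0])]
250 [([82, 85, 82], [585.0, -245.0, 147.0]), ([91, 94, 91], [585.0, -242.0, 148.0]), ([19, 17, 19], [586.0, -239.0, 148.0]), ([91, 94, 90], [587.0, -235.0, 147.0]), ([85, 88, 85], [587.0, -233.0, 148.0])]
260 [([82, 85, 82], [585.0, -244.0, 156.0]), ([84, 86, 83], [585.0, 
[... 506 characters left out ...]
-236.0, 140.0], [-236.0, 139.0], [-235.0, 140.0], [-235.0, 141.0], [-234.0, 140.0], [-234.0, 139.0], [-233.0, 140.0], [-233.0, 139.0], [-232.0, 139.0], [-219.0, 113.0], [-219.0, 117.0], [-219.0, 121.0], [-218.0, 123.0], [-218.0, 129.0], [-218.0, 130.0], [-217.0, 134.0], [-217.0, 137.0], [-217.0, 140.0], [-217.0, 142.0], [-216.0, 146.0], [-216.0, 148.0], [-216.0, 151.0], [-216.0, 151.0], [-215.0, 151.0], [-215.0, 152.0], [-214.0, 153.0], [-214.0, 154.0], [-214.0, 155.0], [-213.0, 154.0], [-213.0, 155.0], [-213.0, 155.0], [-212.0, 156.0], [-212.0, 155.0], [-211.0, 155.0], [-211.0, 156.0]]
13423 ((607.0675659179688, -192.32872009277344), (53.88863754272461, 77.05668640136719), 79.3636703491211)
```

View pics/s4.png

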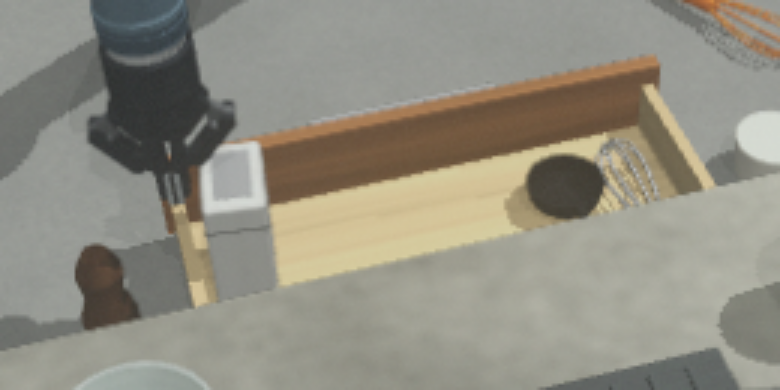

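The crop shows the fingertips at (172,200), beside the tin and below its lid, at a real height of about 135 mm. The gap is about 14 mm, so I'll push slowly.

Call:
{"op": "arm_command", "data": {"increments": "255 0 0.4 0 0; 255 0 0.4 0 0; 255 0 0.3 0 0; 255 0 0.3 0 0; 255 0 0.3 0 0; 255 0 0.3 0 0; 255 0 0.3 0 0; 255 0 0.3 0 0; 255 0 0.3 0 0; 255 0 0.3 0 0; 255 0 0.3 0 0; 255 0 0.3 0 0; 255 0 0 0 0"}}

```text
time: 8.68
ee_pos: [606.1, -204.0, 97.0]
eef_rot: [-0.0, 0.096, 0.995, 0.0]
force: [-0.2, -0.0, -0.2]
gripper_width: -0.1
finger_force: 0.0
```

Run:
```python
from h import *
print(bot.observe()['force'])
im,d,P=pts('scene'); a=cv2.resize(im[150:280,90:350],None,fx=3,fy=3); save('s5',a)
```

```text
[-0.16427818 -0.03796933 -0.15921875]
```

View pics/s5.png

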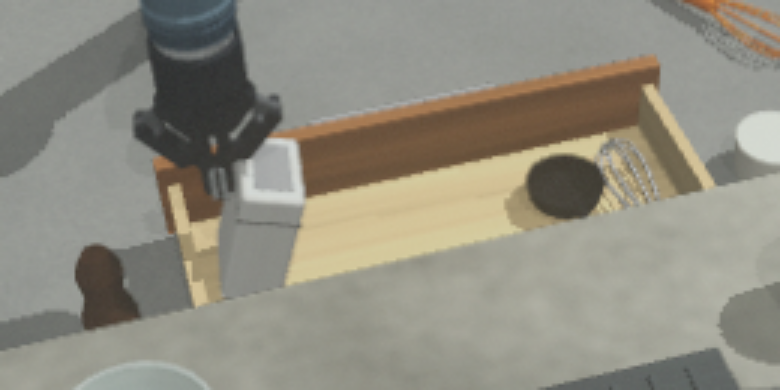

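The crop shows the tin at (265,215) tipping cleanly towards the middle, with the fingertips at (215,180). I'll continue.

Call:
{"op": "arm_command", "data": {"increments": "255 0 0.3 0 0; 255 0 0.3 0 0; 255 0 0.3 0 0; 255 0 0.3 0 0; 255 0 0.3 0 0; 255 0 0.3 0 0; 255 0 0.3 0 0; 255 0 0.3 0 0; 255 0 0.3 0 0; 255 0 0.2 0 0; 255 0 0 0 0; 255 0 0 0 0; 255 0 0 0 0; 255 0 0 0 0; 255 0 0 0 0"}}

```text
time: 9.98
ee_pos: [611.7, -176.6, 97.1]
eef_rot: [0.0, 0.097, 0.995, 0.0]
force: [0.2, -0.1, 1.1]
gripper_width: 0.0
finger_force: 0.0
```

Run:
```python
from h import *
print(bot.observe()['force'])
im,d,P=pts('scene'); a=cv2.resize(im[150:280,90:350],None,fx=3,fy=3)
im,d,P=pts('top'); b=cv2.resize(im[110:240,130:400],None,fx=2.5,fy=2.5)
m=np.zeros(d.shape,bool); m[125:215,185:355]=1
m&=(P[...,2]>78)&(P[...,2]<150)&(P[...,1]<40)&(P[...,1]>-215)&(P[...,0]>560)&(im.astype(int).max(2)-im.min(2)<30)&(im.min(2)>90)
print(m.sum()); r=cv2.minAreaRect(P[m][:,:2].astype(np.float32)); print(r,np.percentile(P[m][:,2],[5,50,95]))
a=cv2.resize(a,(600,300)); b=cv2.resize(b,(600,290)); save('s6',np.vstack([a,b]))
```

```text
[ 0.22342752 -0.13266681  1.0952278 ]
1644
((672.3890380859375, -83.66288757324219), (190.97183227539062, 230.32374572753906), 4.184992790222168) [ 80.38147076  87.46945838 137.80335692]
```

View pics/s6.png

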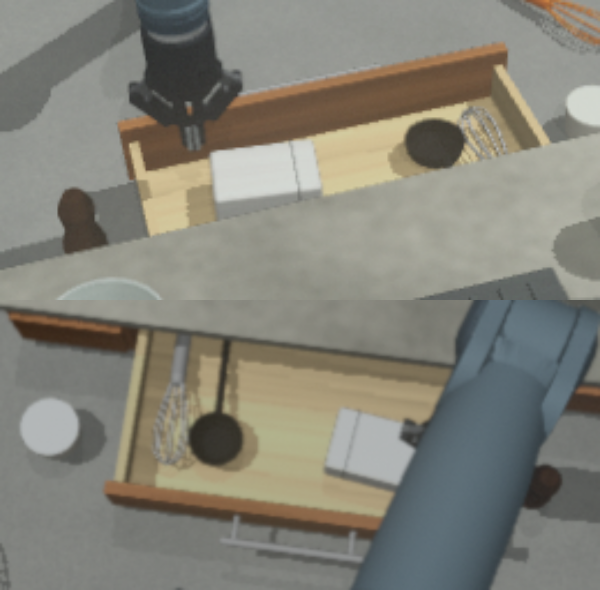

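The upper view shows the tin lying flat at (265,175), and the lower view confirms it at (370,450). It is clear of the ladle at (215,438) and the whisk. Next I'll lift away and move in front of the handle.

Call:
{"op": "arm_command", "data": {"increments": "255 0 0 -1.5 0; 255 0 0 -2.5 0; 255 0 0 -2.5 -0.065; 255 0 0 -2 -0.065; 255 1.8 1.7 0 0; 255 1.8 1.7 0 0; 255 1.8 1.7 0 0; 255 1.8 1.7 0 0; 255 1.8 1.7 0 0; 255 1.8 1.7 0 0; 255 1.8 1.7 0 0; 255 1.8 1.7 0 0; 255 1.8 1.7 0 0; 255 1.8 1.7 0 0; 255 0 0 0 0; 255 0 0 0 0"}}

```text
time: 11.42
ee_pos: [442.3, 5.2, 182.4]
eef_rot: [0.0, 0.031, 1.0, -0.0]
force: [0.4, -0.0, 0.5]
gripper_width: 0.3
finger_force: 0.0
```

Call:
{"op": "arm_command", "data": {"increments": "255 0 0 2 0; 255 0 0 2.5 0; 255 0 0 2.5 0; 255 0 0 2 0; 255 0 0 1 0; 255 0 0 0 0; 255 0 0 0 0"}}

```text
time: 12.0
ee_pos: [443.2, 4.1, 81.8]
eef_rot: [-0.0, 0.032, 0.999, -0.0]
force: [-0.6, -0.5, -0.4]
gripper_width: 0.1
finger_force: 0.0
```

Run:
```python
from h import *
s=bot.observe();print(s['ee_pos'],s['eef_rot'],s['joint_pos'])
im,d,P=pts('top')
def R(m,l):
    r=cv2.minAreaRect(P[m][:,:2].astype(np.float32)); print(l,m.sum(),np.round(r[0]),np.round(r[1]),round(r[2],1),np.round(np.percentile(P[m][:,2],[5,50,95])),np.round(cv2.boxPoints(r)).tolist())
z=P[...,2];x=P[...,0];y=P[...,1]
g=(im.astype(int).max(2)-im.min(2)<25)&(im.min(2)>100)
R(g&(z>75)&(z<95)&(x>555)&(x<700)&(y>-200)&(y<40),'tin')
R((z>62)&(z<85)&(x>460)&(x<505)&(abs(y)<110),'bar')
im,d,P=pts('wrist'); save('w7',im)
for v in (238,242,250): print(np.round(P[v,254]),end=' ')
z=P[...,2];x=P[...,0];y=P[...,1]
m=(z>60)&(z<85)&(abs(y)<110)&(x>470)&(x<505); print('\nbar wrist',m.sum()); 
if m.sum()>20: R(m,'barw')
```

```text
[443.19831649   4.05744544  81.82969199] [-3.92326712e-04  3.23427958e-02  9.99476758e-01 -1.19394342e-05] [-1.34073749e-01  1.91872270e-01 -4.87999783e-01  8.91702447e-01
 -1.03436939e-04 -6.93768292e-02]
tin 1204 [ 629. -102.] [125.  87.] 79.4 [79. 84. 89.] [[574.0, -156.0], [660.0, -172.0], [683.0, -49.0], [597.0, -32.0]]
bar 27 [489.   2.] [189.  11.] 86.9 [70. 74. 78.] [[478.0, -92.0], [489.0, -93.0], [499.0, 96.0], [488.0, 97.0]]
[431.   5. 122.] [432.   5. 125.] [432.   5. 132.] 
bar wrist 3251
barw 3251 [492.   3.] [189.  21.] 86.5 [72. 76. 78.] [[476.0, -91.0], [496.0, -92.0], [508.0, 96.0], [487.0, 98.0]]
```

The tin lies flat with its top at z≈84, clear of everything, and the handle bar is at x≈488. I'll lower behind the bar and close slowly.

Call:
{"op": "arm_command", "data": {"increments": "255 0 0 2 0; 255 0 0 2 0; 255 0 0 1.5 0; 255 0 0 0.5 0; 255 0 0 0 0; 255 -0.8 0 0 0; 255 -0.6 0 0 0; 255 -0.4 0 0 0; 255 -0.3 0 0 0; 255 -0.2 0 0 0; 255 -0.2 0 0 0; 255 -0.2 0 0 0; 255 -0.2 0 0 0; 255 -0.3 0 0 0; 255 -0.3 0 0 0; 255 -0.4 0 0 0; 255 -0.4 0 0 0"}}

```text
time: 13.52
ee_pos: [485.2, 2.0, 21.8]
eef_rot: [-0.001, 0.032, 0.999, 0.0]
force: [-2.2, 1.5, 0.7]
gripper_width: 0.3
finger_force: 1.4
```

Run:
```python
from h import *
s=bot.observe();print(s['ee_pos'],s['force'])
im,d,P=pts('top'); z=P[...,2]
m=(z>97)&(z<112)&(im[...,0]>im[...,2].astype(int)+25)&(P[...,0]>500)&(P[...,0]<640)
r=cv2.minAreaRect(P[m][:,:2].astype(np.float32)); print(m.sum(),r,np.median(P[m],0))
```

```text
[485.17662758   2.04791386  21.78701854] [-2.15092554  1.49632842  0.65452876]
811 ((547.1734008789062, -45.280792236328125), (87.00239562988281, 581.4406127929688), 4.968112468719482) [544.04218805 -89.49737423 103.81702634]
```

Call:
{"op": "arm_command", "data": {"increments": "255 -0.5 0 0 0; 255 -0.5 0 0 0; 255 -0.5 0 0 0; 255 -0.5 0 0 0; 255 -0.5 0 0 0; 255 -0.5 0 0 0; 255 -0.5 0 0 0; 255 -0.5 0 0 0; 255 -0.5 0 0 0; 255 -0.5 0 0 0; 255 -0.5 0 0 0; 255 -0.5 0 0 0; 255 -0.5 0 0 0; 255 -0.5 0 0 0; 255 -0.5 0 0 0; 255 -0.5 0 0 0; 255 -0.5 0 0 0; 255 -0.5 0 0 0; 255 -0.5 0 0 0; 255 -0.5 0 0 0"}}

```text
time: 15.23
ee_pos: [586.0, -4.3, 22.0]
eef_rot: [-0.0, 0.032, 0.999, 0.0]
force: [-3.4, 2.2, -0.7]
gripper_width: -0.1
finger_force: 1.5
```

Run:
```python
from h import *
im,d,P=pts('scene'); a=cv2.resize(im[100:280,70:390],(600,338))
im,d,P=pts('top'); b=cv2.resize(im[90:240,130:400],(450,250)); b=np.pad(b,((0,0),(0,150),(0,0)))
save('s8',np.vstack([a,b]))
```

```text
(no output)
```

View pics/s8.png

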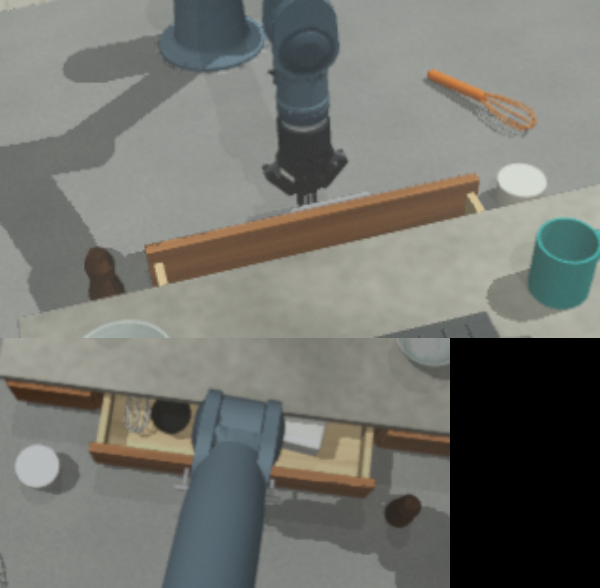

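The views show the drawer closing squarely. The tin at (303,432) in the lower view is still flat, and the mill and ramekin are untouched. I'll continue and slow down near the end.

Call:
{"op": "arm_command", "data": {"increments": "255 -0.5 0 0 0; 255 -0.5 0 0 0; 255 -0.5 0 0 0; 255 -0.5 0 0 0; 255 -0.5 0 0 0; 255 -0.5 0 0 0; 255 -0.5 0 0 0; 255 -0.5 0 0 0; 255 -0.5 0 0 0; 255 -0.5 0 0 0; 255 -0.5 0 0 0; 255 -0.4 0 0 0; 255 -0.3 0 0 0; 255 -0.2 0 0 0; 255 -0.2 0 0 0; 255 -0.2 0 0 0; 255 -0.2 0 0 0; 255 -0.1 0 0 0; 255 -0.1 0 0 0; 255 -0.1 0 0 0"}}

```text
time: 17.0
ee_pos: [658.3, -9.0, 22.0]
eef_rot: [-0.0, 0.032, 0.999, 0.0]
force: [-2.6, -0.1, 0.4]
gripper_width: -0.1
finger_force: 1.3
```

Call:
{"op": "arm_command", "data": {"increments": "255 -0.1 0 0 0; 255 -0.1 0 0 0; 255 -0.1 0 0 0"}}

```text
time: 17.25
ee_pos: [661.4, -9.2, 22.0]
eef_rot: [-0.0, 0.032, 0.999, 0.0]
force: [-2.2, -0.5, 1.4]
gripper_width: -0.1
finger_force: 1.3
```

Call:
{"op": "arm_command", "data": {"increments": "255 -0.1 0 0 0; 255 -0.1 0 0 0; 255 -0.1 0 0 0; 255 -0.1 0 0 0; 255 -0.1 0 0 0; 255 -0.1 0 0 0"}}

```text
time: 17.75
ee_pos: [667.5, -9.7, 22.0]
eef_rot: [-0.0, 0.032, 0.999, 0.0]
force: [-2.6, 0.3, -0.1]
gripper_width: 0.0
finger_force: 1.3
```

Call:
{"op": "arm_command", "data": {"increments": "255 -0.1 0 0 0; 255 -0.1 0 0 0; 255 -0.1 0 0 0"}}

```text
time: 18.0
ee_pos: [670.5, -9.8, 22.0]
eef_rot: [-0.0, 0.032, 0.999, 0.0]
force: [-2.7, 0.2, -0.4]
gripper_width: -0.0
finger_force: 1.3
```

Call:
{"op": "arm_command", "data": {"increments": "255 -0.1 0 0 0; 255 -0.1 0 0 0; 255 -0.1 0 0 0"}}

```text
time: 18.25
ee_pos: [673.5, -10.0, 22.0]
eef_rot: [-0.0, 0.032, 0.999, 0.0]
force: [-2.3, 0.0, 0.4]
gripper_width: -0.3
finger_force: 1.3
```

Call:
{"op": "arm_command", "data": {"increments": "255 -0.1 0 0 0; 255 -0.1 0 0 0"}}

```text
time: 18.42
ee_pos: [674.5, -10.1, 22.0]
eef_rot: [-0.001, 0.032, 0.999, 0.0]
force: [-7.0, 0.7, 3.9]
gripper_width: -0.1
finger_force: 3.6
```

Call:
{"op": "arm_command", "data": {"increments": "255 -0.1 0 0 0; 255 0 0 0 0; 255 0 0 0 0"}}

```text
time: 18.67
ee_pos: [674.5, -10.1, 22.0]
eef_rot: [-0.002, 0.032, 0.999, 0.0]
force: [-7.4, 0.3, 3.7]
gripper_width: -0.0
finger_force: 3.7
```

Call:
{"op": "arm_command", "data": {"increments": "255 0.3 0 0 0; 255 1 0 0 0; 255 2 0 0 0; 255 2.5 0 0 0; 255 2.5 0 0 0; 255 2 0 -1 0; 255 2 0 -2 0; 255 2 0 -2 0; 255 2 0 -2 0; 255 2 0 -2 0; 255 0 0 -1 0; 255 0 0 0 0; 255 0 0 0 0"}}

```text
time: 19.75
ee_pos: [496.2, 1.1, 123.0]
eef_rot: [0.002, 0.032, 0.999, -0.0]
force: [-0.1, 0.5, -0.7]
gripper_width: -0.2
finger_force: 0.0
```

Run:
```python
from h import *
im,d,P=pts('top'); z=P[...,2]
for n,(u0,u1) in {'L':(190,225),'R':(300,350)}.items():
    m=np.zeros(d.shape,bool); m[100:200,u0:u1]=1
    m&=(z>98)&(z<108)&(im[...,0]>im[...,2].astype(int)+25); q=P[m]; print(n,len(q),np.round(np.median(q,0),1))
    m=np.zeros(d.shape,bool); m[100:200,u0:u1]=1; m&=(z>60)&(z<109); q=P[m]; print(np.round(np.percentile(q[:,0],[1,50]),1),np.median(q[:,1]))
def c(lo,hi,x,y):
    m=(z>lo)&(z<hi)&(abs(P[...,0]-x)<60)&(abs(P[...,1]-y)<60); print(np.round(np.median(P[m],0),1))
c(60,115,600,-318);c(35,55,633,339)
b=cv2.resize(im[90:240,130:400],(720,400)); save('s9',b)
```

```text
L 192 [742.9 178.5 103.5]
[731.9 738.3] 178.50384305391083
R 290 [ 722.1 -169.3  103.7]
[708.5 717.7] -169.1073395227706
[ 599.7 -318.2   90.4]
[632.9 339.2  44.1]
```

View pics/s9.png

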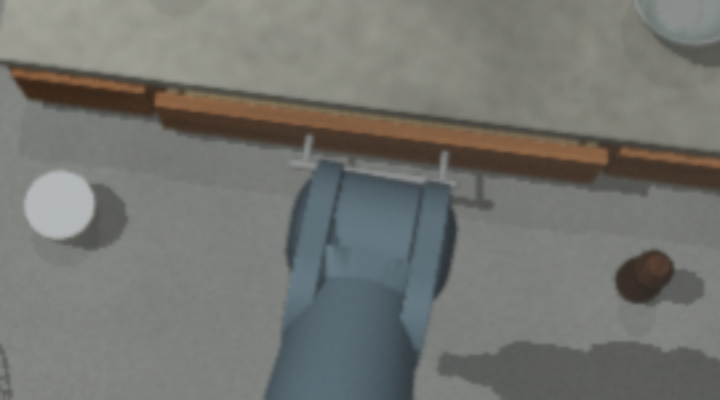

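The picture shows the drawer front at (380,130) flush with its neighbours. The move stopped against a hard stop, the measured travel is about 200 mm, and the mill (645,275) and ramekin (60,205) haven't moved. I'm handing the job in.

```bash
python3 -c "
from workcell import bot
print(bot.job_done())"
```

```text
the job is handed in; nothing more can be done
None
```

The tin lay on a broad face, clear of the ladle and whisk, before I pushed the drawer gently to its stop; the mill and ramekin did not move, and the job was handed in about 20 s into the 51 s limit (no verdict was shown).

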